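# Fetch the paint tub from behind the bottles

## Task

Move the red, yellow and blue paint bottles off the rack and stand all three in the steel side tray; only then fetch the low green-lidded tub from behind them and stand it in the middle of the cork pad on the palette; and once it is there, put each bottle back in the middle of the rack square of its own colour. Everything stays upright and ends released and standing still; do not push aside or knock over the black ink bottle.

Things in the scene. Friction and masses are not known exactly. Their poses are not given: they have to be found in the camera images.
- bottle_red: red paint bottle, loose, about 0.16 kg, 130 mm tall: straight round red body 44 mm across from the foot up to 100 mm, then a shoulder narrowing to a white cap 25 mm across (112 to 130 mm). Origin: centre of its underside, z up the bottle. At the start it stands upright on the red square of the paint rack.
- bottle_yellow: yellow paint bottle, loose, about 0.16 kg, 130 mm tall: straight round yellow body 44 mm across from the foot up to 100 mm, then a shoulder narrowing to a white cap 25 mm across (112 to 130 mm). Origin: centre of its underside, z up the bottle. At the start it stands upright on the yellow square of the paint rack.
- bottle_blue: blue paint bottle, loose, about 0.16 kg, 130 mm tall: straight round blue body 44 mm across from the foot up to 100 mm, then a shoulder narrowing to a white cap 25 mm across (112 to 130 mm). Origin: centre of its underside, z up the bottle. At the start it stands upright on the blue square of the paint rack.
- tub: low round paint tub, loose, about 0.12 kg, 56 mm across, 40 mm tall, white with a green lid (top 12 mm). Origin: centre of its underside, z up. It starts upright on the rack's 8 mm board, with a bottle to its left, right and front (axes 80 to 90 mm from its own) and behind it the rack's back board: 70 mm high, 270 mm long, its face 60 mm from the tub's axis.
- square_red: red square on the paint rack, fixed, 70 x 70 x 3 mm: the red bottle's place, one of three shuffled ones. Origin: centre of its underside, on the rack's 8 mm board; its top is 3 mm above that, 11 mm above the table. Its axes are the rack's: +x from the open front to the back board (face 60 mm behind the two places beside the tub), y along that board.
- square_yellow: yellow square on the paint rack, fixed, 70 x 70 x 3 mm: the yellow bottle's place, one of three shuffled ones. Origin: centre of its underside, on the rack's 8 mm board; its top is 3 mm above that, 11 mm above the table. Its axes are the rack's: +x from the open front to the back board (face 60 mm behind the two places beside the tub), y along that board.
- square_blue: blue square on the paint rack, fixed, 70 x 70 x 3 mm: the blue bottle's place, one of three shuffled ones. Origin: centre of its underside, on the rack's 8 mm board; its top is 3 mm above that, 11 mm above the table. Its axes are the rack's: +x from the open front to the back board (face 60 mm behind the two places beside the tub), y along that board.
- tray: steel side tray, fixed on the table, to the left or right of the rack (the palette is on the other side): 290 mm (its x) by 150 mm (its y) outside, 18 mm high, walls and floor 5 mm thick, empty. Origin: centre of its underside; the inner floor is 5 mm above it. Three bottles fit in a row along its x axis, for instance at -80, 0 and +80 mm.
- palette: white palette with dabs of paint, fixed on the table: 290 mm (its x) by 150 mm (its y) outside, rim 14 mm high, floor 5 mm thick. In its middle is a round cork pad 84 mm across, for the tub. Origin: centre of its underside; the top of the pad is 10 mm above it.
- ink: small black ink bottle, loose and easily upset, 36 mm across, 90 mm tall with its pointed tip, standing on the table between the robot and the rack, not part of the job. Origin: centre of its underside.
Things that resemble listed ones, but are neither listed nor needed, are in the scene too. Of the things that look like the bottle_blue, the larger one is meant.

How it is judged:
On the way, in this order (a step that is already met when the one before it is completed fails the run):
1. all three bottles stand upright in the side tray, let go, while the tub is still in its place on the rack (x of bottle_red in the frame of tray between -0.125 and 0.125 m and y of bottle_red in the frame of tray between -0.055 and 0.055 m and z of each of bottle_red, bottle_yellow, bottle_blue in the frame of tray below 0.012 m and angle between each of bottle_red, bottle_yellow, bottle_blue's own z axis and vertical below 0.1 rad and contact force between each of bottle_red, bottle_yellow, bottle_blue and the fingers below 0.2 N and linear speed of each of bottle_red, bottle_yellow, bottle_blue below 0.03 m/s and x of bottle_yellow in the frame of tray between -0.125 and 0.125 m and y of bottle_yellow in the frame of tray between -0.055 and 0.055 m and x of bottle_blue in the frame of tray between -0.125 and 0.125 m and y of bottle_blue in the frame of tray between -0.055 and 0.055 m and distance of tub from where it was at the start of the episode below 0.025 m), for 0.2 s.
2. the tub stands upright on the palette's cork pad, let go, while all three bottles still stand in the side tray (x of bottle_red in the frame of tray between -0.125 and 0.125 m and y of bottle_red in the frame of tray between -0.055 and 0.055 m and z of each of bottle_red, bottle_yellow, bottle_blue in the frame of tray below 0.012 m and angle between each of bottle_red, bottle_yellow, bottle_blue, tub's own z axis and vertical below 0.1 rad and contact force between each of bottle_red, bottle_yellow, bottle_blue, tub and the fingers below 0.2 N and linear speed of each of bottle_red, bottle_yellow, bottle_blue, tub below 0.03 m/s and x of bottle_yellow in the frame of tray between -0.125 and 0.125 m and y of bottle_yellow in the frame of tray between -0.055 and 0.055 m and x of bottle_blue in the frame of tray between -0.125 and 0.125 m and y of bottle_blue in the frame of tray between -0.055 and 0.055 m and horizontal distance between tub and palette below 0.015 m and z of tub in the frame of palette between 0.005 and 0.016 m), for 0.2 s.
At the end, for the whole second after the job is handed in: The tub stands upright on the cork pad, its axis within 15 mm of the pad's centre; each bottle stands upright on the rack square of its own colour, its axis within 12 mm of the square's centre; all are let go and at rest (horizontal distance between tub and palette below 0.015 m and z of tub in the frame of palette between 0.005 and 0.016 m and angle between each of tub, bottle_red, bottle_yellow, bottle_blue's own z axis and vertical below 0.1 rad and contact force between each of tub, bottle_red, bottle_yellow, bottle_blue and the fingers below 0.2 N and linear speed of each of tub, bottle_red, bottle_yellow, bottle_blue below 0.03 m/s and horizontal distance between bottle_red and square_red below 0.012 m and z of bottle_red in the frame of square_red between -0.002 and 0.008 m and horizontal distance between bottle_yellow and square_yellow below 0.012 m and z of bottle_yellow in the frame of square_yellow between -0.002 and 0.008 m and horizontal distance between bottle_blue and square_blue below 0.012 m and z of bottle_blue in the frame of square_blue between -0.002 and 0.008 m); the robot touches nothing.
It fails at once if a bottle or the tub is tipped over (by more than about 45 degrees) (angle between any of bottle_red, bottle_yellow, bottle_blue, tub's own z axis and vertical above 0.8 rad).
It fails at once if the black ink bottle is pushed more than 30 mm or knocked over (distance of ink from where it was at the start of the episode above 0.03 m or angle between ink's own z axis and vertical above 0.5 rad).
It also fails if it takes over 136 s, if anything falls off the work surface, if the arm or the gripper's body presses on something with over 40 N, if the wrist force passes 120 N, or if a joint passes its speed limit or range.

## Robot

A 6-joint arm with a two-finger parallel gripper is mounted at the origin on the work surface. World frame = base frame: x ahead of the robot, y to its left, z up, the work surface at z = 0. Lengths are in m, angles in rad, forces in N, time in s.
With the tool pointing down it reaches from about 0.3 to 0.775 m from the base axis. Payload 14.6 kg.
Tool frame: the origin (TCP) lies midway between the tips of the shut fingers; the grasp point (between the pads) lies 19 mm behind it (ctrl.pinch_z is the distance from the TCP to the grasp point, in m); z points along the fingers, y is the line along which they close (so a half turn about z gives the same grasp; the last joint's range is limited). The gripper opens to 94 mm and grips with 3 to 60 N. Pads are 16 mm wide; open, the fingers measure 119 mm over their backs; the gripper's body (75 mm by 177 mm) begins 78 mm behind the grasp point.
Start: joints at [-1.402, 0.3, 1.521, -0, 1.321, -0.067], TCP at [0.128, -0.535, 0.205] pointing down, gripper open.
Joint ranges: [-3.03, 3.03], [-0.79, 2.21], [0.23, 2.52], [-1.04, 4.18], [0, 3.07], [-2.55, 2.55]. Speed limits (rad/s): [2.22, 2.22, 2.57, 3.14, 3.14, 3.14].

## Interface

Orientations are given as [roll, pitch, yaw] about the fixed x, y, z axes, in that order (R = Rz(yaw) Ry(pitch) Rx(roll)).
In Python, from station import ctrl gives the robot as it stands.
- The arm moves only by the tool jog_arm, never from a script. Its argument "motion" is a list of rows, each a list of 7 numbers: the shift along the tool's x, y, z in m, then the turn, a rotation vector about the tool's x, y, z in rad, then the opening, from -1 (shut) to 1 (fully open). In form: [[tx, ty, tz, rx, ry, rz, gripper], ...]. A call has 1 to 5 rows; each row shifts and turns the commanded pose from where the row before left it, along the tool's axes as they then stand; what a row does not reach is not made up. A row lasts 1/10 s, in which the tool goes at most 50 mm and 8.59 degrees, less where a joint would pass 70% of its speed; a pose out of reach is approached as far as the arm can. A call is refused whole if a number of a shift passes 0.05 or a number of a turn 0.15, either way. A call with a gripper value outside its range is refused whole. The fingers move at their own pace and stop on an object; "squeeze" is the grip in N (left out, the last holds). Time passes only in rows, so rows that do not move let the fingers close. It gives the time, the measured TCP pose, the force, the opening and the grip force at its end, in the units of the state.
- ctrl.get_obs(): the state, without advancing time (a new reading comes with each control period).
- ctrl.camera(name): name is "scene" or "top" or "wrist"; returns the picture (384x512x3 uint8, red, green, blue); there is no depth.
- ctrl.camera_model(name): a dict with "intrinsics" (3x3 intrinsics, pixels), "k1" (the pictures are not rectified: a ray, as slopes to the right and down, at radius r is drawn at 1 + k1 r^2 times it, then the intrinsics apply), "rvec" (rotation vector, rad) and "tvec" (3), from world to camera coordinates, as OpenCV has them. Camera axes: x right, y down, z forward; pixel columns grow to the right and rows downward; lengths in m; the calibration is good to about 2 mm. A picture is of the moment at which its call begins: read the wrist's pose just before it. camera_model takes no time and is no camera call; for the wrist camera it gives the pose at the moment of the call.
- ctrl.hand_in(): hands the job in; it is judged then, once.
The state is a dict: "time_s": time; "qpos": joint angles; "joint_vel": joint speeds; "tau": joint torques, N m; "ee_pos": TCP position; "eef_rot": TCP orientation; "force": force on the tool from outside, world axes, zero at the start; "moment": the same for the moment, N m; "grip_width": finger opening in m; "grip_force": force on a finger pad.
Only numpy, scipy, OpenCV 4.12 (cv2) and the standard library are available. Lean on these libraries where they do the work, as an engineer would, in place of code of your own. Each camera call takes 0.05 s, during which the arm holds its last target. There are 200 camera calls.

## Working session

There is one attempt and no reset: what is moved stays moved. The work goes in short steps, Python scripts to look and compute and a tool call to move; the robot and the scene stay as the last step left them, time stands still between calls to the robot, and variables do not carry over. Pictures are saved under pics/ and viewed, at most 14 in all, crops included, and the job is handed in when it is done.

Besides the shell and the picture viewer there is one more tool, called after ">>>" in YAML: its name, and indented under it one key for each argument. jog_arm: Moves the arm, as the interface text tells. Its arguments: {"type":"object","properties":{"motion":{"type":"array"},"squeeze":{"type":"number"}},"required":["motion"]}

```bash
mkdir -p pics
cat > h.py <<'E'
import numpy as np, cv2
from station import ctrl
def cam(n,f):
    m=ctrl.camera_model(n); im=ctrl.camera(n); cv2.imwrite('pics/'+f,im[:,:,::-1]); return m,im
def ray(m,u,v):
    K=np.array(m['intrinsics'],float); k=m['k1']
    xd=np.array([(u-K[0,2])/K[0,0],(v-K[1,2])/K[1,1]]); x=xd.copy()
    for _ in range(30): x=xd/(1+k*(x@x))
    R=cv2.Rodrigues(np.array(m['rvec'],float))[0]; t=np.array(m['tvec'],float).ravel()
    return -R.T@t, R.T@np.array([x[0],x[1],1])
def pt(m,u,v,z):
    o,d=ray(m,u,v); return (o+d*(z-o[2])/d[2])[:2].round(4)
def pix(m,P):
    K=np.array(m['intrinsics'],float);R=cv2.Rodrigues(np.array(m['rvec'],float))[0]
    c=R@np.array(P,float)+np.array(m['tvec'],float).ravel();x=c[:2]/c[2];x=x*(1+m['k1']*(x@x))
    return (x[0]*K[0,0]+K[0,2],x[1]*K[1,1]+K[1,2])
E
python3 - <<'E'
from h import *
import json
a=cam('top','top.png');b=cam('scene','scene.png')
A=cv2.resize(a[1],(800,600));cv2.imwrite('pics/top2.png',A[:,:,::-1])
for m in (a[0],b[0]): print(m['intrinsics'],m['k1'],ray(m,256,192))
print(ctrl.get_obs(),ctrl.pinch_z)
E
```

```text
[[352.83826741   0.         251.42329922]
 [  0.         352.83826741 192.48543918]
 [  0.           0.           1.        ]] -0.10835856414387172 (array([0.41544053, 0.00658208, 0.74197306]), array([ 0.19397056, -0.00253605, -0.98109079]))
[[397.20707707   0.         254.1582016 ]
 [  0.         397.20707707 185.93804066]
 [  0.           0.           1.        ]] -0.11799129664408131 (array([1.12612752, 0.35485911, 0.72393717]), array([-0.6045493 , -0.35825698, -0.7116365 ]))
{'time_s': 0.1, 'qpos': array([-1.40163981e+00,  3.00428982e-01,  1.52147457e+00, -2.72213325e-05,
        1.32065140e+00, -6.66241019e-02]), 'joint_vel': array([-5.19973777e-04,  3.18033287e-04, -1.75273304e-03, -1.68887548e-04,
        5.08531888e-05,  1.01113865e-03]), 'tau': array([ 2.09831669e-03, -5.32641041e+01, -3.53282082e+01,  7.10053300e-02,
        2.34618987e-02, -5.59415400e-05]), 'ee_pos': array([ 0.12842385, -0.53458564,  0.20495447]), 'eef_rot': array([-3.14063073e+00, -3.77560535e-05,  2.35787356e-01]), 'force': array([-0.03360167, -0.72573009, -0.30570837]), 'moment': array([-0.05012599, -0.00196385,  0.00242849]), 'grip_force': 0.0, 'grip_width': 0.09411962468885929} 0.0188
```

View pics/top2.png

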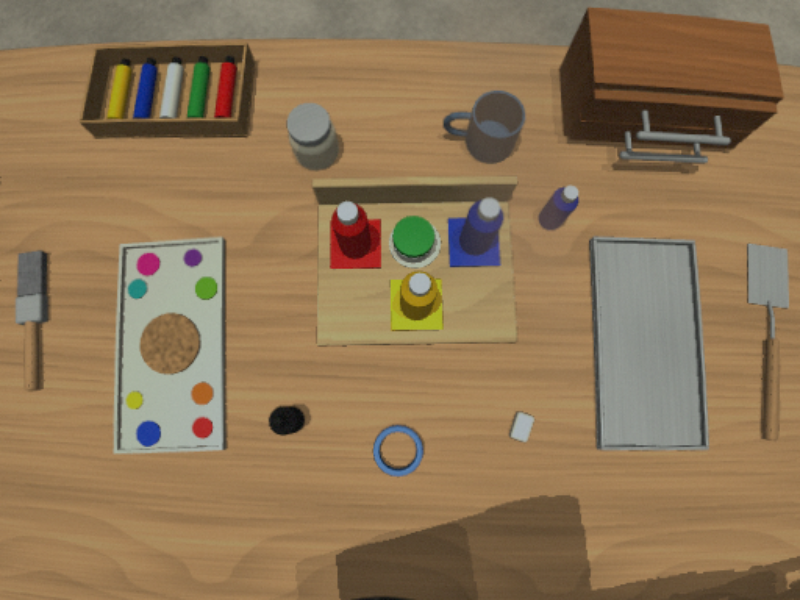

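View pics/scene.png

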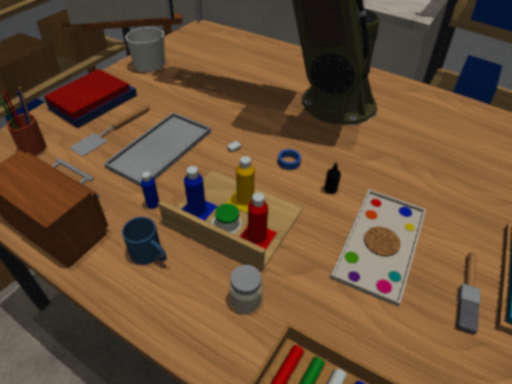

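The top view shows the rack in the middle, with red at (350,235), yellow (418,300), blue (485,230) and the green tub (413,238). The tray is at (650,343), the palette's cork at (170,343) and the ink at (286,420). Two things could be taken for bottle_blue: the large one on the blue square at (485,230) and the small decoy at (562,207). I choose the large one. The only other round can is the grey jar (312,135), and it isn't the tub.

Run:
```python
from h import *
m=ctrl.camera_model('top'); im=cv2.imread('pics/top.png')
c=cv2.resize(im[105:225,195:380],None,fx=4.3,fy=4.3,interpolation=cv2.INTER_CUBIC);cv2.imwrite('pics/crop.png',c)
f=lambda u,v,z: pt(m,(u+.5)/1.5625-.5,(v+.5)/1.5625-.5,z)
for n,u,v,z in [('redcap',347,209,.141),('yelcap',420,282,.141),('blucap',488,206,.141),('tub',413,237,.048),('decoycap',570,191,.09),
 ('tray1',592,239,.018),('tray2',693,241,.018),('tray3',706,447,.018),('tray4',601,447,.018),('cork',170,343,.01),
 ('pal1',122,244,.014),('pal2',223,239,.014),('pal3',223,450,.014),('pal4',115,451,.014),('ink',286,420,.045),('rackFL',318,343,.008),('rackFR',515,343,.008),('boardL',314,182,.07),('boardR',516,180,.07),
 ('inktip',282,421,.09)]: print(n,f(u,v,z))
```

```text
redcap [0.64  0.069]
yelcap [ 0.5557 -0.0165]
blucap [ 0.648  -0.0937]
tub [ 0.6378 -0.0099]
decoycap [ 0.6916 -0.2078]
tray1 [ 0.6521 -0.2594]
tray2 [ 0.6547 -0.4076]
tray3 [ 0.3706 -0.4061]
tray4 [ 0.371  -0.2609]
cork [0.4929 0.3165]
pal1 [0.6307 0.4012]
pal2 [0.6402 0.254 ]
pal3 [0.3546 0.2307]
pal4 [0.3455 0.3786]
ink [0.3973 0.1436]
rackFL [0.4994 0.1136]
rackFR [ 0.506  -0.1508]
boardL [0.7031 0.1214]
boardR [ 0.7129 -0.1431]
inktip [0.3972 0.1394]
```

View pics/crop.png

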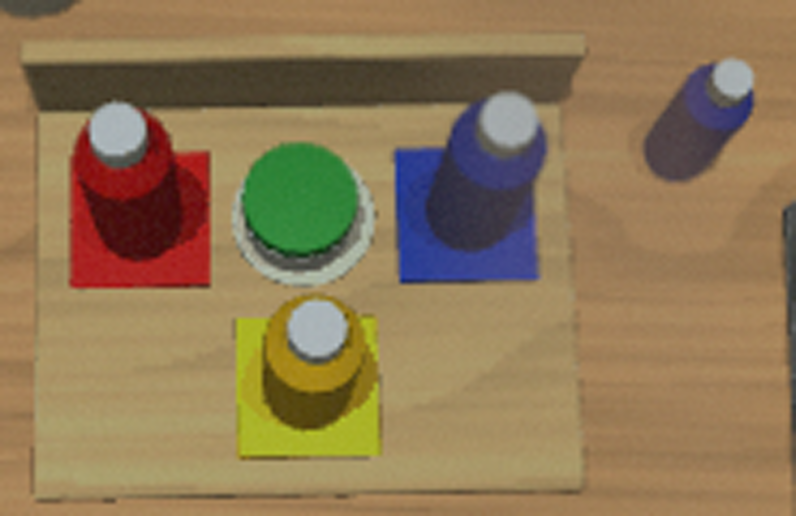

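The crop confirms it: the large blue bottle stands on the blue square (cap 508,120) and the slimmer decoy stands on the bare table (cap 732,80). The square centres in the crop are about red (141,219), blue (466,214) and yellow (308,388).

Run:
```python
from h import *
m=ctrl.camera_model('top'); s=ctrl.camera_model('scene')
f=lambda u,v,z: pt(m,(u+.5)/4.3-.5+195,(v+.5)/4.3-.5+105,z)
for n,u,v,z in [('sqR',141,219,.011),('sqB',466.5,214.5,.011),('sqY',308,388,.011),('capR',118,129,.141),('capB',508,120,.141),('capY',318,328,.141),('tub',301,198,.048),('decoyfoot',675,158,.0),('decoycap',733,78,.09)]:
  p=f(u,v,z);print(n,p,'scene pix',np.round(pix(s,[*p,z]),1))
print('ink',pt(s,334,168,.09),pt(s,331,188,0.),'cork',pt(s,382,241,.01))
```

```text
sqR [0.6386 0.0683] scene pix [255.6 235.3]
sqB [ 0.6452 -0.0952] scene pix [196.9 208.1]
sqY [ 0.5544 -0.017 ] scene pix [244.4 198.1]
capR [0.638  0.0686] scene pix [257.2 195.4]
capB [ 0.6463 -0.0948] scene pix [191.7 168.5]
capY [ 0.5546 -0.0165] scene pix [244.5 158.4]
tub [ 0.6397 -0.0108] scene pix [226.3 210.6]
decoyfoot [ 0.6826 -0.2056] scene pix [153.2 202.5]
decoycap [ 0.6902 -0.2087] scene pix [143.8 177.5]
ink [0.4159 0.1507] [0.3919 0.147 ] cork [0.4963 0.3214]
```

>>> jog_arm:
  motion:
    - [0, 0, -0.05, 0, 0, 0.12, 1]
    - [0, 0, -0.03, 0, 0, 0.116, 1]
    - [0.05, 0, 0, 0, 0, 0, 1]
    - [0.05, 0, 0, 0, 0, 0, 1]
    - [0.05, 0, 0, 0, 0, 0, 1]
  squeeze: 15

```text
time_s: 0.6
ee_pos: [0.28, -0.5345, 0.2854]
eef_rot: [-3.141, 0.0, -0.001]
force: [-0.4, -1.1, 0.1]
grip_width: 0.0941
grip_force: 0.0
```

>>> jog_arm:
  motion:
    - [0.04, -0.049, 0, 0, 0, 0, 1]
    - [0.04, -0.049, 0, 0, 0, 0, 1]
    - [0.04, -0.049, 0, 0, 0, 0, 1]
    - [0.04, -0.049, 0, 0, 0, 0, 1]
    - [0.04, -0.049, 0, 0, 0, 0, 1]

```text
time_s: 1.1
ee_pos: [0.4375, -0.3393, 0.2852]
eef_rot: [-3.141, 0.0, -0.0]
force: [0.6, -0.1, 1.2]
grip_width: 0.0939
grip_force: 0.0
```

>>> jog_arm:
  motion:
    - [0.04, -0.049, 0, 0, 0, 0, 1]
    - [0.04, -0.049, 0, 0, 0, 0, 1]
    - [0.04, -0.049, 0, 0, 0, 0, 1]
    - [0.046, -0.048, 0, 0, 0, 0, 0.7]
    - [0, 0, 0, 0, 0, 0, 0.7]

```text
time_s: 1.6
ee_pos: [0.5686, -0.1846, 0.2844]
eef_rot: [-3.14, 0.001, 0.005]
force: [0.2, -0.9, 0.0]
grip_width: 0.0818
grip_force: 0.0
```

Run:
```python
from h import *
print(ctrl.get_obs()['ee_pos'],ctrl.get_obs()['eef_rot'],ctrl.get_obs()['grip_width'])
m,im=cam('wrist','w1.png')
for n,P in dict(capB=[.646,-.095,.141],capR=[.638,.0685,.141],capY=[.5545,-.0167,.141],tub=[.6395,-.0105,.048]).items(): print(n,np.round(pix(m,P),0))
```

```text
[ 0.56859953 -0.18456681  0.28441639] [-3.14039193e+00  9.52104449e-04  4.97254801e-03] 0.0818273585181073
capB [168. 101.]
capR [  3. 109.]
capY [ 98. 192.]
tub [122. 109.]
```

View pics/w1.png

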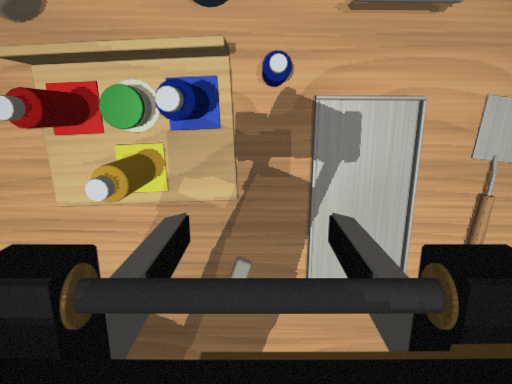

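The wrist picture shows the blue cap at (168,99), red at (7,107) and yellow at (99,188). Each is within a few pixels of the prediction, so the positions hold. Now moving above blue.

>>> jog_arm:
  motion:
    - [0.026, -0.03, 0, 0, 0, 0, 0.6]
    - [0.026, -0.03, 0, 0, 0, 0, 0.6]
    - [0.025, -0.03, 0, 0, 0, 0, 0.6]
    - [0, 0, 0, 0, 0, 0, 0.6]
    - [0, 0, 0, 0, 0, 0, 0.6]

```text
time_s: 2.15
ee_pos: [0.6427, -0.0997, 0.2849]
eef_rot: [3.142, 0.001, -0.0]
force: [-0.3, -0.4, -0.0]
grip_width: 0.0751
grip_force: 0.0
```

>>> jog_arm:
  motion:
    - [0.003, -0.005, 0.04, 0, 0, 0, 0.6]
    - [0, 0, 0.045, 0, 0, 0, 0.6]
    - [0, 0, 0.045, 0, 0, 0, 0.6]
    - [0, 0, 0.045, 0, 0, 0, 0.6]
    - [0, 0, 0.03, 0, 0, 0, 0.6]

```text
time_s: 2.65
ee_pos: [0.6441, -0.0958, 0.0775]
eef_rot: [-3.141, 0.003, -0.002]
force: [-0.0, -0.2, 0.1]
grip_width: 0.0749
grip_force: 0.0
```

>>> jog_arm:
  motion:
    - [0, 0, 0.012, 0, 0, 0, 0.6]
    - [0, 0, 0, 0, 0, 0, -0.3]
    - [0, 0, 0, 0, 0, 0, -0.3]
    - [0, 0, 0, 0, 0, 0, -0.3]
    - [0, 0, 0, 0, 0, 0, -0.3]

```text
time_s: 3.15
ee_pos: [0.6467, -0.0941, 0.0701]
eef_rot: [3.141, -0.002, -0.0]
force: [-0.3, -0.0, -0.6]
grip_width: 0.0467
grip_force: 0.0
```

>>> jog_arm:
  motion:
    - [0, 0, 0, 0, 0, 0, -0.6]
    - [0, 0, 0, 0, 0, 0, -0.6]
    - [0, 0, 0, 0, 0, 0, -0.6]
    - [0, 0, -0.02, 0, 0, 0, -0.6]
    - [0, 0, -0.03, 0, 0, 0, -0.6]

```text
time_s: 3.65
ee_pos: [0.6451, -0.0936, 0.1172]
eef_rot: [-3.141, 0.004, -0.0]
force: [-0.3, -0.6, -0.7]
grip_width: 0.0436
grip_force: 15.0
```

>>> jog_arm:
  motion:
    - [-0.03, 0.02, 0, 0, 0, 0, -0.6]
    - [-0.023, 0.04, 0, 0, 0, 0, -0.6]
    - [0, 0.04, 0, 0, 0, 0, -0.6]
    - [0, 0.04, 0, 0, 0, 0, -0.6]
    - [0, 0.04, 0, 0, 0, 0, -0.6]

```text
time_s: 4.15
ee_pos: [0.5927, -0.2753, 0.1186]
eef_rot: [-3.141, 0.0, -0.0]
force: [1.0, -0.1, -2.4]
grip_width: 0.0441
grip_force: 15.0
```

>>> jog_arm:
  motion:
    - [0, 0.04, 0, 0, 0, 0, -0.6]
    - [0, 0.02, 0, 0, 0, 0, -0.6]
    - [0, 0, 0.02, 0, 0, 0, -0.6]
    - [0, 0, 0, 0, 0, 0, -0.6]
    - [0, 0, 0, 0, 0, 0, -0.6]

```text
time_s: 4.65
ee_pos: [0.593, -0.3334, 0.0983]
eef_rot: [-3.141, 0.001, 0.0]
force: [0.1, -0.3, -1.4]
grip_width: 0.0436
grip_force: 15.0
```

>>> jog_arm:
  motion:
    - [0, 0, 0.015, 0, 0, 0, -0.6]
    - [0, 0, 0.01, 0, 0, 0, -0.6]
    - [0, 0, 0.006, 0, 0, 0, -0.6]
    - [0, 0, 0.002, 0, 0, 0, -0.6]
    - [0, 0, 0, 0, 0, 0, -0.6]

```text
time_s: 5.15
ee_pos: [0.5931, -0.3338, 0.0652]
eef_rot: [-3.141, 0.0, -0.0]
force: [0.4, -0.0, -2.4]
grip_width: 0.0436
grip_force: 15.0
```

>>> jog_arm:
  motion:
    - [0, 0, 0.001, 0, 0, 0, -0.6]
    - [0, 0, 0, 0, 0, 0, -0.6]
    - [0, 0, 0, 0, 0, 0, 0.4]
    - [0, 0, 0, 0, 0, 0, 0.6]
    - [0, 0, 0, 0, 0, 0, 0.6]

```text
time_s: 5.65
ee_pos: [0.5932, -0.334, 0.0648]
eef_rot: [3.141, -0.0, -0.0]
force: [-0.2, 0.5, -0.0]
grip_width: 0.0643
grip_force: 0.0
```

>>> jog_arm:
  motion:
    - [0, 0, -0.02, 0, 0, 0, 0.6]
    - [0, 0, -0.045, 0, 0, 0, 0.6]
    - [0, 0, -0.045, 0, 0, 0, 0.6]
    - [-0.02, -0.02, 0, 0, 0, 0, 0.6]
    - [-0.02, -0.04, 0, 0, 0, 0, 0.6]

```text
time_s: 6.15
ee_pos: [0.5527, -0.275, 0.1755]
eef_rot: [3.14, -0.002, -0.002]
force: [0.6, 0.3, -0.1]
grip_width: 0.0754
grip_force: 0.0
```

>>> jog_arm:
  motion:
    - [0.002, -0.04, 0, 0, 0, 0, 0.6]
    - [0, -0.045, 0, 0, 0, 0, 0.6]
    - [0, -0.045, 0, 0, 0, 0, 0.6]
    - [0, -0.045, 0, 0, 0, 0, 0.6]
    - [0, -0.045, 0, 0, 0, 0, 0.6]

```text
time_s: 6.65
ee_pos: [0.5549, -0.0522, 0.1749]
eef_rot: [3.142, -0.001, -0.0]
force: [1.8, 0.9, -0.5]
grip_width: 0.0755
grip_force: 0.0
```

>>> jog_arm:
  motion:
    - [0, -0.036, 0, 0, 0, 0, 0.6]
    - [0, 0, 0, 0, 0, 0, 0.6]
    - [0, 0, 0.02, 0, 0, 0, 0.6]
    - [0, 0, 0, 0, 0, 0, 0.6]
    - [0, 0, 0, 0, 0, 0, 0.6]

```text
time_s: 7.15
ee_pos: [0.5551, -0.0184, 0.1548]
eef_rot: [-3.142, 0.0, -0.001]
force: [0.4, -0.0, 0.1]
grip_width: 0.0754
grip_force: 0.0
```

>>> jog_arm:
  motion:
    - [0, -0.001, 0.04, 0, 0, 0, 0.6]
    - [0, 0, 0.035, 0, 0, 0, 0.6]
    - [0, 0, 0.01, 0, 0, 0, -0.6]
    - [0, 0, 0, 0, 0, 0, -0.6]
    - [0, 0, 0, 0, 0, 0, -0.6]

```text
time_s: 7.65
ee_pos: [0.5561, -0.0172, 0.0713]
eef_rot: [3.141, -0.002, -0.0]
force: [-0.2, -0.1, 1.3]
grip_width: 0.0544
grip_force: 0.0
```

>>> jog_arm:
  motion:
    - [0, 0, 0, 0, 0, 0, -0.6]
    - [0, 0, 0, 0, 0, 0, -0.6]
    - [0, 0, 0, 0, 0, 0, -0.6]
    - [0, 0, 0, 0, 0, 0, -0.6]
    - [0, 0, 0, 0, 0, 0, -0.6]

```text
time_s: 8.15
ee_pos: [0.5561, -0.0168, 0.071]
eef_rot: [-3.142, -0.003, -0.0]
force: [0.1, 2.2, 6.8]
grip_width: 0.0436
grip_force: 15.0
```

>>> jog_arm:
  motion:
    - [0, 0, -0.02, 0, 0, 0, -0.6]
    - [0, 0, -0.03, 0, 0, 0, -0.6]
    - [-0.02, 0.03, 0, 0, 0, 0, -0.6]
    - [-0.024, 0.04, 0, 0, 0, 0, -0.6]
    - [0, 0.04, 0, 0, 0, 0, -0.6]

```text
time_s: 8.65
ee_pos: [0.5093, -0.1276, 0.1202]
eef_rot: [3.141, 0.0, 0.001]
force: [0.2, 0.8, -0.7]
grip_width: 0.0439
grip_force: 15.0
```

>>> jog_arm:
  motion:
    - [0, 0.045, 0, 0, 0, 0, -0.6]
    - [0, 0.045, 0, 0, 0, 0, -0.6]
    - [0, 0.045, 0, 0, 0, 0, -0.6]
    - [0, 0.045, 0, 0, 0, 0, -0.6]
    - [0, 0.025, 0, 0, 0, 0, -0.6]

```text
time_s: 9.15
ee_pos: [0.5105, -0.335, 0.1198]
eef_rot: [3.141, -0.0, -0.002]
force: [0.3, 1.4, -1.0]
grip_width: 0.0441
grip_force: 15.0
```

>>> jog_arm:
  motion:
    - [0, 0.002, 0.02, 0, 0, 0, -0.6]
    - [0, 0, 0.02, 0, 0, 0, -0.6]
    - [0, 0, 0.01, 0, 0, 0, -0.6]
    - [0, 0, 0.002, 0, 0, 0, -0.6]
    - [0, 0, 0, 0, 0, 0, -0.6]

```text
time_s: 9.65
ee_pos: [0.5114, -0.3339, 0.0681]
eef_rot: [3.141, -0.0, 0.0]
force: [-0.7, -0.5, -1.0]
grip_width: 0.0438
grip_force: 15.0
```

>>> jog_arm:
  motion:
    - [0, 0, 0.003, 0, 0, 0, -0.6]
    - [0, 0, 0, 0, 0, 0, -0.6]
    - [0, 0, 0, 0, 0, 0, 0.4]
    - [0, 0, 0, 0, 0, 0, 0.6]
    - [0, 0, 0, 0, 0, 0, 0.6]

```text
time_s: 10.15
ee_pos: [0.5112, -0.3339, 0.0647]
eef_rot: [3.141, -0.0, -0.0]
force: [-0.6, -0.3, 0.4]
grip_width: 0.0643
grip_force: 0.0
```

>>> jog_arm:
  motion:
    - [0, 0, -0.02, 0, 0, 0, 0.6]
    - [0, 0, -0.045, 0, 0, 0, 0.6]
    - [0, 0, -0.045, 0, 0, 0, 0.6]
    - [0.02, -0.02, 0, 0, 0, 0, 0.6]
    - [0.04, -0.04, 0, 0, 0, 0, 0.6]

```text
time_s: 10.65
ee_pos: [0.5663, -0.28, 0.1765]
eef_rot: [3.14, -0.003, -0.004]
force: [0.8, -1.1, -0.1]
grip_width: 0.0752
grip_force: 0.0
```

>>> jog_arm:
  motion:
    - [0.033, -0.045, 0, 0, 0, 0, 0.6]
    - [0.033, -0.045, 0, 0, 0, 0, 0.6]
    - [0, -0.045, 0, 0, 0, 0, 0.6]
    - [0, -0.045, 0, 0, 0, 0, 0.6]
    - [0, -0.045, 0, 0, 0, 0, 0.6]

```text
time_s: 11.15
ee_pos: [0.6254, -0.0611, 0.1744]
eef_rot: [-3.142, 0.0, -0.0]
force: [0.1, 0.6, 0.0]
grip_width: 0.0753
grip_force: 0.0
```

>>> jog_arm:
  motion:
    - [0, -0.04, 0, 0, 0, 0, 0.6]
    - [0, -0.04, 0, 0, 0, 0, 0.6]
    - [0, -0.02, 0, 0, 0, 0, 0.6]
    - [0, 0, 0, 0, 0, 0, 0.6]
    - [0, 0, 0, 0, 0, 0, 0.6]

```text
time_s: 11.65
ee_pos: [0.6256, 0.0369, 0.1745]
eef_rot: [3.141, 0.0, 0.0]
force: [-0.1, -0.5, 0.5]
grip_width: 0.075
grip_force: 0.0
```

>>> jog_arm:
  motion:
    - [0.0125, -0.0315, 0, 0, 0, 0, 0.6]
    - [0, 0, 0, 0, 0, 0, 0.6]
    - [0, 0, 0.015, 0, 0, 0, 0.6]
    - [0, 0, 0, 0, 0, 0, 0.6]
    - [0, 0, 0, 0, 0, 0, 0.6]

```text
time_s: 12.15
ee_pos: [0.6378, 0.0675, 0.1587]
eef_rot: [3.141, 0.001, -0.001]
force: [0.2, -0.3, -0.2]
grip_width: 0.075
grip_force: 0.0
```

>>> jog_arm:
  motion:
    - [0, 0, 0.04, 0, 0, 0, 0.6]
    - [0, 0, 0.04, 0, 0, 0, 0.6]
    - [0, 0, 0.01, 0, 0, 0, -0.6]
    - [0, 0, 0, 0, 0, 0, -0.6]
    - [0, 0, 0, 0, 0, 0, -0.6]

```text
time_s: 12.65
ee_pos: [0.6391, 0.0684, 0.0716]
eef_rot: [-3.141, -0.003, -0.0]
force: [0.1, 0.6, -0.0]
grip_width: 0.0543
grip_force: 0.0
```

>>> jog_arm:
  motion:
    - [0, 0, 0, 0, 0, 0, -0.6]
    - [0, 0, 0, 0, 0, 0, -0.6]
    - [0, 0, 0, 0, 0, 0, -0.6]
    - [0, 0, 0, 0, 0, 0, -0.6]
    - [0, 0, 0, 0, 0, 0, -0.6]

```text
time_s: 13.15
ee_pos: [0.6391, 0.0689, 0.0713]
eef_rot: [-3.141, -0.003, -0.0]
force: [0.5, 1.9, 6.7]
grip_width: 0.0439
grip_force: 15.0
```

>>> jog_arm:
  motion:
    - [0, 0, -0.02, 0, 0, 0, -0.6]
    - [0, 0, -0.04, 0, 0, 0, -0.6]
    - [-0.02, 0.03, 0, 0, 0, 0, -0.6]
    - [-0.03, 0.035, 0, 0, 0, 0, -0.6]
    - [-0.03, 0.035, 0, 0, 0, 0, -0.6]

```text
time_s: 13.65
ee_pos: [0.557, -0.0322, 0.1298]
eef_rot: [3.141, -0.001, 0.001]
force: [1.0, 0.0, -2.1]
grip_width: 0.0439
grip_force: 14.9
```

>>> jog_arm:
  motion:
    - [-0.03, 0.035, 0, 0, 0, 0, -0.6]
    - [-0.03, 0.035, 0, 0, 0, 0, -0.6]
    - [-0.03, 0.035, 0, 0, 0, 0, -0.6]
    - [-0.025, 0.035, 0, 0, 0, 0, -0.6]
    - [0, 0.035, 0, 0, 0, 0, -0.6]

```text
time_s: 14.15
ee_pos: [0.4409, -0.2076, 0.1303]
eef_rot: [3.141, -0.0, -0.001]
force: [1.1, 0.2, -1.1]
grip_width: 0.0441
grip_force: 15.0
```

>>> jog_arm:
  motion:
    - [0, 0.035, 0, 0, 0, 0, -0.6]
    - [0, 0.035, 0, 0, 0, 0, -0.6]
    - [0, 0.03, 0, 0, 0, 0, -0.6]
    - [0, 0, 0, 0, 0, 0, -0.6]
    - [0, 0, 0, 0, 0, 0, -0.6]

```text
time_s: 14.65
ee_pos: [0.4428, -0.3066, 0.1295]
eef_rot: [-3.141, 0.0, -0.001]
force: [-0.3, 0.5, -2.1]
grip_width: 0.0437
grip_force: 15.0
```

>>> jog_arm:
  motion:
    - [-0.011, 0.027, 0.02, 0, 0, 0, -0.6]
    - [0, 0, 0.02, 0, 0, 0, -0.6]
    - [0, 0, 0.015, 0, 0, 0, -0.6]
    - [0, 0, 0.006, 0, 0, 0, -0.6]
    - [0, 0, 0, 0, 0, 0, -0.6]

```text
time_s: 15.15
ee_pos: [0.4321, -0.3325, 0.0682]
eef_rot: [-3.141, 0.001, 0.001]
force: [0.1, 0.6, -1.4]
grip_width: 0.0438
grip_force: 15.0
```

>>> jog_arm:
  motion:
    - [0, 0, 0.003, 0, 0, 0, -0.6]
    - [0, 0, 0, 0, 0, 0, -0.6]
    - [0, 0, 0, 0, 0, 0, 0.4]
    - [0, 0, 0, 0, 0, 0, 0.6]
    - [0, 0, 0, 0, 0, 0, 0.6]

```text
time_s: 15.65
ee_pos: [0.4322, -0.3335, 0.0658]
eef_rot: [3.141, -0.0, -0.0]
force: [0.2, -0.4, -0.7]
grip_width: 0.0649
grip_force: 0.0
```

>>> jog_arm:
  motion:
    - [0, 0, -0.02, 0, 0, 0, 0.6]
    - [0, 0, -0.045, 0, 0, 0, 0.6]
    - [0, 0, -0.045, 0, 0, 0, 0.6]
    - [0, 0, -0.04, 0, 0, 0, 0.6]
    - [0, -0.04, 0, 0, 0, 0, 0.6]

```text
time_s: 16.15
ee_pos: [0.4333, -0.2964, 0.2208]
eef_rot: [3.136, -0.007, -0.003]
force: [0.7, 1.2, -0.8]
grip_width: 0.0751
grip_force: 0.0
```

>>> jog_arm:
  motion:
    - [0.035, -0.04, 0, 0, 0, 0, 0.9]
    - [0.035, -0.04, 0, 0, 0, 0, 0.9]
    - [0.035, -0.04, 0, 0, 0, 0, 0.9]
    - [0.03, -0.04, 0, 0, 0, 0, 0.9]
    - [0.03, -0.04, 0, 0, 0, 0, 0.9]

```text
time_s: 16.65
ee_pos: [0.5919, -0.0987, 0.2157]
eef_rot: [3.141, -0.0, -0.0]
force: [0.0, -0.7, 0.7]
grip_width: 0.0893
grip_force: 0.0
```

Run:
```python
from h import *
print(ctrl.get_obs()['ee_pos'])
m,im=cam('top','top3.png');cv2.imwrite('pics/top4.png',cv2.resize(im,(800,600))[:,:,::-1])
cam('wrist','w2.png')
```

```text
[ 0.59186414 -0.09872229  0.2156932 ]
```

View pics/top4.png

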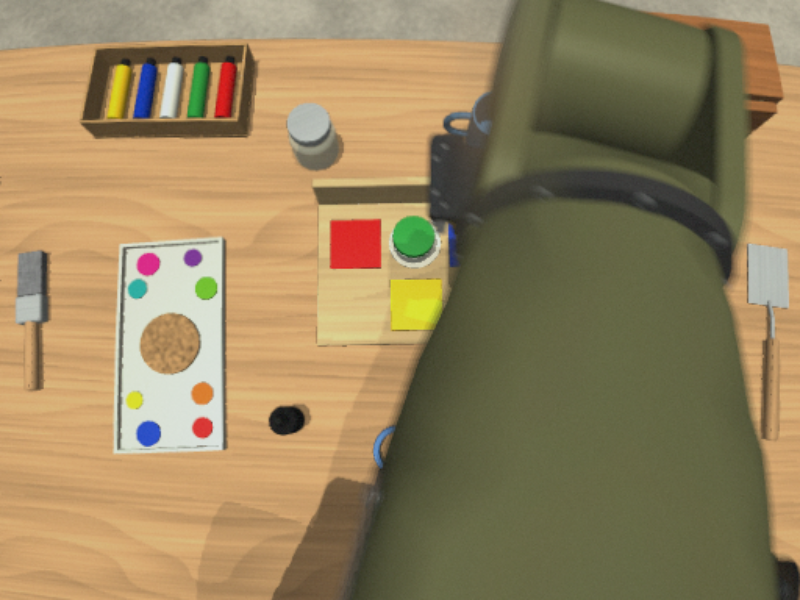

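The arm hides the tray. The tub is still in place at (414,237), and the red square's centre (356,244) is clear. Next I'll check the tray with the scene camera.

Run:
```python
from h import *
m,im=cam('scene','s2.png')
cv2.imwrite('pics/s2c.png',cv2.resize(im[90:290,60:330],None,fx=2.9,fy=2.9)[:,:,::-1])
for P in ([.593,-.334,.135],[.511,-.334,.135],[.432,-.3335,.135]): print(np.round((np.array(pix(m,P))-[60,90])*2.9))
m=ctrl.camera_model('top');f=lambda u,v,z: pt(m,(u+.5)/1.5625-.5,(v+.5)/1.5625-.5,z)
print(f(356,244,.011),f(416,304.5,.011),f(414,237,.048),f(414,243,.008))
```

```text
[207.  99.]
[271.  55.]
[328.  16.]
[0.6377 0.0678] [ 0.5547 -0.0167] [ 0.6379 -0.0112] [ 0.642  -0.0124]
```

View pics/s2c.png

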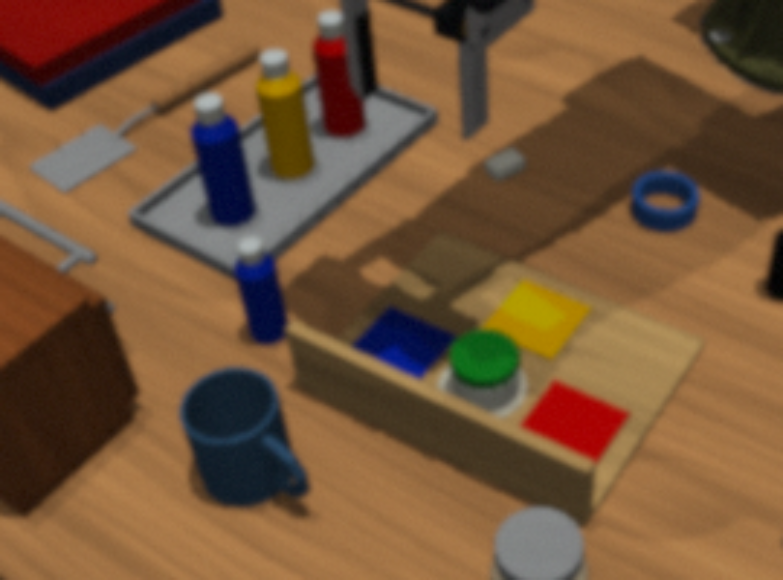

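The crop shows blue, yellow and red upright in the tray, with caps at (208,104), (274,60) and (331,22). Now the tub.

>>> jog_arm:
  motion:
    - [0.02, -0.03, 0, 0, 0, 0, 0.8]
    - [0.02, -0.03, 0, 0, 0, 0, 0.8]
    - [0.007, -0.028, 0, 0, 0, 0, 0.8]
    - [0, 0, 0, 0, 0, 0, 0.8]
    - [0, 0, 0, 0, 0, 0, 0.8]

```text
time_s: 17.3
ee_pos: [0.6376, -0.0135, 0.2155]
eef_rot: [3.141, 0.0, -0.0]
force: [1.3, 0.6, -0.7]
grip_width: 0.0845
grip_force: 0.0
```

>>> jog_arm:
  motion:
    - [0, 0, 0.045, 0, 0, 0, 0.8]
    - [0, 0, 0.045, 0, 0, 0, 0.8]
    - [0, 0, 0.04, 0, 0, 0, 0.8]
    - [0, 0, 0, 0, 0, 0, 0.8]
    - [0, 0, 0, 0, 0, 0, 0.8]

```text
time_s: 17.8
ee_pos: [0.6381, -0.0138, 0.0869]
eef_rot: [3.141, -0.001, -0.002]
force: [-0.1, 0.4, 1.0]
grip_width: 0.0849
grip_force: 0.0
```

>>> jog_arm:
  motion:
    - [0.001, -0.002, 0.03, 0, 0, 0, 0.8]
    - [0, 0, 0.03, 0, 0, 0, 0.8]
    - [0, 0, 0.01, 0, 0, 0, 0.8]
    - [0, 0, 0.001, 0, 0, 0, 0]
    - [0, 0, 0, 0, 0, 0, -0.3]

```text
time_s: 18.3
ee_pos: [0.64, -0.0108, 0.0168]
eef_rot: [3.141, -0.003, -0.0]
force: [0.1, -0.1, 1.0]
grip_width: 0.0716
grip_force: 0.0
```

>>> jog_arm:
  motion:
    - [0, 0, 0, 0, 0, 0, -0.3]
    - [0, 0, 0, 0, 0, 0, -0.3]
    - [0, 0, 0, 0, 0, 0, -0.3]
    - [0, 0, 0, 0, 0, 0, -0.3]
    - [0, 0, 0, 0, 0, 0, -0.3]

```text
time_s: 18.8
ee_pos: [0.6396, -0.0106, 0.0159]
eef_rot: [3.141, -0.002, -0.0]
force: [-2.3, 0.2, 6.7]
grip_width: 0.0556
grip_force: 15.0
```

>>> jog_arm:
  motion:
    - [0, 0, -0.02, 0, 0, 0, -0.3]
    - [0, 0, -0.04, 0, 0, 0, -0.3]
    - [0, 0, -0.04, 0, 0, 0, -0.3]
    - [-0.01, -0.03, 0, 0, 0, 0, -0.3]
    - [-0.018, -0.035, 0, 0, 0, 0, -0.3]

```text
time_s: 19.3
ee_pos: [0.6115, 0.0544, 0.116]
eef_rot: [-3.142, -0.003, -0.002]
force: [0.1, 0.5, -1.2]
grip_width: 0.0558
grip_force: 15.0
```

>>> jog_arm:
  motion:
    - [-0.016, -0.035, 0, 0, 0, 0, -0.3]
    - [-0.016, -0.035, 0, 0, 0, 0, -0.3]
    - [-0.016, -0.035, 0, 0, 0, 0, -0.3]
    - [-0.016, -0.035, 0, 0, 0, 0, -0.3]
    - [-0.016, -0.035, 0, 0, 0, 0, -0.3]

```text
time_s: 19.8
ee_pos: [0.5302, 0.2308, 0.1149]
eef_rot: [-3.141, -0.0, -0.0]
force: [0.8, 0.8, -1.5]
grip_width: 0.0556
grip_force: 15.0
```

>>> jog_arm:
  motion:
    - [-0.016, -0.035, 0, 0, 0, 0, -0.3]
    - [-0.016, -0.035, 0, 0, 0, 0, -0.3]
    - [0, -0.02, 0, 0, 0, 0, -0.3]
    - [0, 0, 0, 0, 0, 0, -0.3]
    - [0, 0, 0, 0, 0, 0, -0.3]

```text
time_s: 20.3
ee_pos: [0.4989, 0.3193, 0.1145]
eef_rot: [3.141, 0.0, 0.0]
force: [0.7, -0.0, -1.2]
grip_width: 0.0557
grip_force: 15.0
```

>>> jog_arm:
  motion:
    - [-0.005, 0.001, 0.03, 0, 0, 0, -0.3]
    - [0, 0, 0.03, 0, 0, 0, -0.3]
    - [0, 0, 0.02, 0, 0, 0, -0.3]
    - [0, 0, 0.01, 0, 0, 0, -0.3]
    - [0, 0, 0.004, 0, 0, 0, -0.3]

```text
time_s: 20.8
ee_pos: [0.4941, 0.3176, 0.0199]
eef_rot: [3.141, 0.001, -0.001]
force: [-0.3, 0.0, -1.4]
grip_width: 0.0556
grip_force: 15.0
```

>>> jog_arm:
  motion:
    - [0, 0, 0.002, 0, 0, 0, -0.3]
    - [0, 0, 0, 0, 0, 0, -0.3]
    - [0, 0, 0, 0, 0, 0, 0.5]
    - [0, 0, 0, 0, 0, 0, 0.6]
    - [0, 0, 0, 0, 0, 0, 0.6]

```text
time_s: 21.3
ee_pos: [0.4942, 0.3187, 0.0189]
eef_rot: [-3.141, -0.001, -0.0]
force: [-0.2, 0.3, 0.2]
grip_width: 0.0742
grip_force: 0.0
```

>>> jog_arm:
  motion:
    - [0, 0, 0, 0, 0, 0, 0.7]
    - [0, 0, -0.02, 0, 0, 0, 0.7]
    - [0, 0, -0.04, 0, 0, 0, 0.7]
    - [0, 0, -0.05, 0, 0, 0, 0.7]
    - [0, 0, -0.05, 0, 0, 0, 0.7]

```text
time_s: 21.8
ee_pos: [0.4936, 0.3183, 0.1802]
eef_rot: [3.141, 0.001, -0.0]
force: [0.6, -0.5, -0.4]
grip_width: 0.0798
grip_force: 0.0
```

>>> jog_arm:
  motion:
    - [0, 0.03, 0, 0, 0, 0, 0.6]
    - [0, 0.035, 0, 0, 0, 0, 0.6]
    - [0, 0.035, 0, 0, 0, 0, 0.6]
    - [0, 0.035, 0, 0, 0, 0, 0.6]
    - [0, 0.035, 0, 0, 0, 0, 0.6]

```text
time_s: 22.3
ee_pos: [0.4937, 0.1472, 0.1786]
eef_rot: [-3.142, -0.0, 0.0]
force: [-0.2, -0.3, 0.6]
grip_width: 0.075
grip_force: 0.0
```

>>> jog_arm:
  motion:
    - [0, 0.035, 0, 0, 0, 0, 0.6]
    - [0, 0.035, 0, 0, 0, 0, 0.6]
    - [0, 0.035, 0, 0, 0, 0, 0.6]
    - [0, 0.035, 0, 0, 0, 0, 0.6]
    - [0, 0.035, 0, 0, 0, 0, 0.6]

```text
time_s: 22.8
ee_pos: [0.4937, -0.0279, 0.1787]
eef_rot: [3.142, -0.0, -0.0]
force: [0.7, 0.5, -0.7]
grip_width: 0.0748
grip_force: 0.0
```

Run:
```python
from h import *
m,im=cam('top','top5.png');cv2.imwrite('pics/top6.png',cv2.resize(im[130:310,55:325],None,fx=2.9,fy=2.9,interpolation=cv2.INTER_CUBIC)[:,:,::-1])
for P in ([.494,.318,.05],[.494,.318,.01]): print(np.round((np.array(pix(m,P))-[55,130]+.5)*2.9))
```

```text
[132. 252.]
[155. 259.]
```

View pics/top6.png

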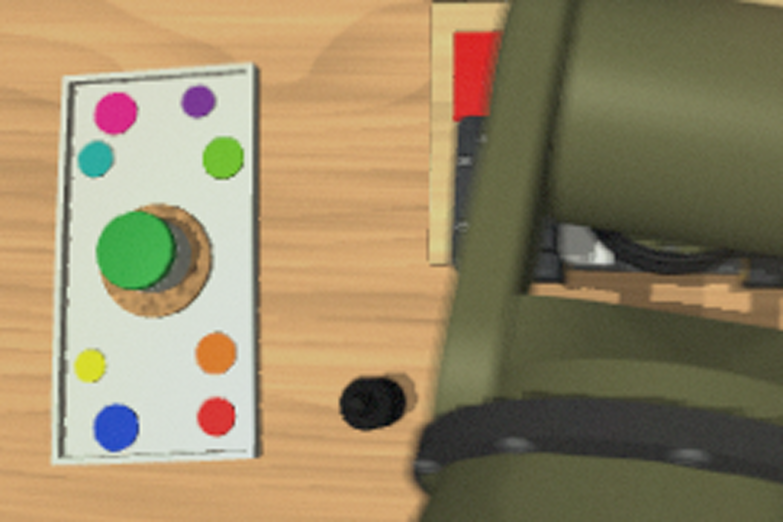

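The green lid at (136,250) sits over the cork centre (157,260), as predicted for an upright tub, and the ink at (373,402) hasn't moved. Next I return the bottles: red, then blue, then yellow.

>>> jog_arm:
  motion:
    - [-0.01, 0.035, 0, 0, 0, 0, 0.6]
    - [-0.013, 0.035, 0, 0, 0, 0, 0.6]
    - [-0.013, 0.035, 0, 0, 0, 0, 0.6]
    - [-0.013, 0.035, 0, 0, 0, 0, 0.6]
    - [-0.012, 0.035, 0, 0, 0, 0, 0.6]

```text
time_s: 23.35
ee_pos: [0.4321, -0.2027, 0.1787]
eef_rot: [3.141, -0.0, -0.0]
force: [0.9, -0.8, 0.6]
grip_width: 0.0751
grip_force: 0.0
```

>>> jog_arm:
  motion:
    - [0, 0.035, 0, 0, 0, 0, 0.6]
    - [0, 0.035, 0, 0, 0, 0, 0.6]
    - [0, 0.035, 0, 0, 0, 0, 0.6]
    - [0, 0.025, 0, 0, 0, 0, 0.6]
    - [0, 0, 0, 0, 0, 0, 0.6]

```text
time_s: 23.85
ee_pos: [0.4324, -0.3337, 0.1781]
eef_rot: [3.141, 0.0, -0.003]
force: [0.2, 0.5, 0.3]
grip_width: 0.0756
grip_force: 0.0
```

>>> jog_arm:
  motion:
    - [0, 0, 0.04, 0, 0, 0, 0.6]
    - [0, 0, 0.04, 0, 0, 0, 0.6]
    - [0, 0, 0.032, 0, 0, 0, 0.3]
    - [0, 0, 0, 0, 0, 0, -0.6]
    - [0, 0, 0, 0, 0, 0, -0.6]

```text
time_s: 24.35
ee_pos: [0.4332, -0.3312, 0.0675]
eef_rot: [3.141, -0.0, 0.0]
force: [-0.2, 0.3, 0.2]
grip_width: 0.0546
grip_force: 0.0
```

>>> jog_arm:
  motion:
    - [0, 0, 0, 0, 0, 0, -0.6]
    - [0, 0, 0, 0, 0, 0, -0.6]
    - [0, 0, 0, 0, 0, 0, -0.6]
    - [0, 0, 0, 0, 0, 0, -0.6]
    - [0, 0, 0, 0, 0, 0, -0.6]

```text
time_s: 24.85
ee_pos: [0.4337, -0.3321, 0.0685]
eef_rot: [3.14, -0.003, -0.0]
force: [-0.5, 1.1, 8.5]
grip_width: 0.0437
grip_force: 15.0
```

>>> jog_arm:
  motion:
    - [0, 0, -0.02, 0, 0, 0, -0.6]
    - [0, 0, -0.04, 0, 0, 0, -0.6]
    - [0, -0.03, 0, 0, 0, 0, -0.6]
    - [0.01, -0.035, 0, 0, 0, 0, -0.6]
    - [0.03, -0.035, 0, 0, 0, 0, -0.6]

```text
time_s: 25.35
ee_pos: [0.4722, -0.2308, 0.1277]
eef_rot: [3.141, -0.001, -0.002]
force: [0.9, -1.0, -1.3]
grip_width: 0.044
grip_force: 15.0
```

>>> jog_arm:
  motion:
    - [0.03, -0.035, 0, 0, 0, 0, -0.6]
    - [0.03, -0.035, 0, 0, 0, 0, -0.6]
    - [0.03, -0.035, 0, 0, 0, 0, -0.6]
    - [0.025, -0.035, 0, 0, 0, 0, -0.6]
    - [0.02, -0.035, 0, 0, 0, 0, -0.6]

```text
time_s: 25.85
ee_pos: [0.6091, -0.0548, 0.1273]
eef_rot: [3.141, -0.001, -0.0]
force: [-0.4, -1.0, -1.6]
grip_width: 0.0436
grip_force: 15.0
```

>>> jog_arm:
  motion:
    - [0.02, -0.035, 0, 0, 0, 0, -0.6]
    - [0, -0.035, 0, 0, 0, 0, -0.6]
    - [0, -0.03, 0, 0, 0, 0, -0.6]
    - [0, 0, 0, 0, 0, 0, -0.6]
    - [0, 0, 0, 0, 0, 0, -0.6]

```text
time_s: 26.35
ee_pos: [0.628, 0.0438, 0.1271]
eef_rot: [3.141, -0.001, 0.001]
force: [0.4, -0.7, -1.9]
grip_width: 0.0434
grip_force: 15.0
```

>>> jog_arm:
  motion:
    - [0.012, -0.0245, 0, 0, 0, 0, -0.6]
    - [0, 0, 0.02, 0, 0, 0, -0.6]
    - [0, 0, 0.02, 0, 0, 0, -0.6]
    - [0, 0, 0.01, 0, 0, 0, -0.6]
    - [0, 0, 0, 0, 0, 0, -0.6]

```text
time_s: 26.85
ee_pos: [0.6396, 0.0669, 0.0757]
eef_rot: [3.141, 0.001, -0.001]
force: [0.2, 0.4, -0.6]
grip_width: 0.0438
grip_force: 15.0
```

>>> jog_arm:
  motion:
    - [0, 0, 0.002, 0, 0, 0, -0.6]
    - [0, 0, 0.001, 0, 0, 0, -0.6]
    - [0, 0, 0, 0, 0, 0, -0.6]

```text
time_s: 27.15
ee_pos: [0.6402, 0.0678, 0.0741]
eef_rot: [-3.142, -0.001, -0.0]
force: [-0.6, -1.0, -0.8]
grip_width: 0.0438
grip_force: 15.0
```

>>> jog_arm:
  motion:
    - [0, 0, 0.001, 0, 0, 0, -0.6]
    - [0, 0, 0, 0, 0, 0, -0.6]
    - [0, 0, 0, 0, 0, 0, 0.4]
    - [0, 0, 0, 0, 0, 0, 0.6]
    - [0, 0, 0, 0, 0, 0, 0.6]

```text
time_s: 27.65
ee_pos: [0.6399, 0.068, 0.0725]
eef_rot: [-3.142, -0.0, -0.0]
force: [0.4, -0.4, 0.2]
grip_width: 0.0645
grip_force: 0.0
```

>>> jog_arm:
  motion:
    - [0, 0, -0.02, 0, 0, 0, 0.6]
    - [0, 0, -0.045, 0, 0, 0, 0.6]
    - [0, 0, -0.04, 0, 0, 0, 0.6]
    - [-0.02, 0.03, 0, 0, 0, 0, 0.6]
    - [-0.027, 0.035, 0, 0, 0, 0, 0.6]

```text
time_s: 28.15
ee_pos: [0.5929, 0.003, 0.1782]
eef_rot: [3.142, -0.002, 0.002]
force: [-0.0, -1.0, 0.3]
grip_width: 0.0752
grip_force: 0.0
```

>>> jog_arm:
  motion:
    - [0, 0.035, 0, 0, 0, 0, 0.6]
    - [0, 0.035, 0, 0, 0, 0, 0.6]
    - [0, 0.035, 0, 0, 0, 0, 0.6]
    - [0, 0.035, 0, 0, 0, 0, 0.6]
    - [0, 0.035, 0, 0, 0, 0, 0.6]

```text
time_s: 28.65
ee_pos: [0.5927, -0.1734, 0.1775]
eef_rot: [-3.142, -0.0, -0.0]
force: [1.3, -0.1, -0.4]
grip_width: 0.0754
grip_force: 0.0
```

>>> jog_arm:
  motion:
    - [0, 0.035, 0, 0, 0, 0, 0.6]
    - [0, 0.035, 0, 0, 0, 0, 0.6]
    - [0, 0.035, 0, 0, 0, 0, 0.6]
    - [0, 0.035, 0, 0, 0, 0, 0.6]
    - [0, 0.02, 0, 0, 0, 0, 0.6]

```text
time_s: 29.15
ee_pos: [0.5923, -0.3345, 0.1771]
eef_rot: [3.142, 0.0, -0.002]
force: [-0.3, 0.1, -0.5]
grip_width: 0.0752
grip_force: 0.0
```

>>> jog_arm:
  motion:
    - [0, 0, 0.04, 0, 0, 0, 0.6]
    - [0, 0, 0.04, 0, 0, 0, 0.6]
    - [0.0005, 0, 0.031, 0, 0, 0, 0.3]
    - [0, 0, 0, 0, 0, 0, -0.6]
    - [0, 0, 0, 0, 0, 0, -0.6]

```text
time_s: 29.65
ee_pos: [0.5937, -0.3321, 0.0674]
eef_rot: [3.141, -0.0, -0.0]
force: [0.0, -0.5, 0.5]
grip_width: 0.0544
grip_force: 0.0
```

>>> jog_arm:
  motion:
    - [0, 0, 0, 0, 0, 0, -0.6]
    - [0, 0, 0, 0, 0, 0, -0.6]
    - [0, 0, 0, 0, 0, 0, -0.6]
    - [0, 0, 0, 0, 0, 0, -0.6]
    - [0, 0, 0, 0, 0, 0, -0.6]

```text
time_s: 30.15
ee_pos: [0.5943, -0.3327, 0.0688]
eef_rot: [3.139, -0.003, -0.0]
force: [0.1, -1.3, 6.9]
grip_width: 0.0437
grip_force: 15.0
```

>>> jog_arm:
  motion:
    - [0, 0, -0.02, 0, 0, 0, -0.6]
    - [0, 0, -0.04, 0, 0, 0, -0.6]
    - [0, -0.03, 0, 0, 0, 0, -0.6]
    - [0, -0.035, 0, 0, 0, 0, -0.6]
    - [0, -0.035, 0, 0, 0, 0, -0.6]

```text
time_s: 30.65
ee_pos: [0.5932, -0.231, 0.1272]
eef_rot: [3.141, -0.001, -0.001]
force: [0.7, 0.0, -2.2]
grip_width: 0.0434
grip_force: 15.0
```

>>> jog_arm:
  motion:
    - [0, -0.035, 0, 0, 0, 0, -0.6]
    - [0, -0.035, 0, 0, 0, 0, -0.6]
    - [0.02, -0.035, 0, 0, 0, 0, -0.6]
    - [0.02, -0.03, 0, 0, 0, 0, -0.6]
    - [0, 0, 0, 0, 0, 0, -0.6]

```text
time_s: 31.15
ee_pos: [0.6349, -0.0933, 0.1271]
eef_rot: [-3.141, -0.001, 0.004]
force: [-0.2, -0.8, -1.9]
grip_width: 0.0441
grip_force: 15.0
```

>>> jog_arm:
  motion:
    - [0.0115, 0.001, 0, 0, 0, 0, -0.6]
    - [0, 0, 0.02, 0, 0, 0, -0.6]
    - [0, 0, 0.02, 0, 0, 0, -0.6]
    - [0, 0, 0.01, 0, 0, 0, -0.6]
    - [0, 0, 0, 0, 0, 0, -0.6]

```text
time_s: 31.65
ee_pos: [0.6444, -0.0984, 0.0759]
eef_rot: [-3.141, 0.001, -0.001]
force: [-0.2, 0.5, -2.5]
grip_width: 0.0436
grip_force: 15.0
```

>>> jog_arm:
  motion:
    - [0, 0, 0.002, 0, 0, 0, -0.6]
    - [0, 0, 0.001, 0, 0, 0, -0.6]
    - [0, 0, 0.001, 0, 0, 0, -0.6]
    - [0, 0, 0, 0, 0, 0, -0.6]

```text
time_s: 32.05
ee_pos: [0.6455, -0.0982, 0.0742]
eef_rot: [3.141, -0.002, -0.0]
force: [-2.4, 0.6, 6.5]
grip_width: 0.044
grip_force: 15.0
```

>>> jog_arm:
  motion:
    - [0, 0, -0.004, 0, 0, 0, -0.6]
    - [0.001, -0.003, 0, 0, 0, 0, -0.6]
    - [0, 0, 0.003, 0, 0, 0, -0.6]
    - [0, 0, 0.001, 0, 0, 0, -0.6]
    - [0, 0, 0, 0, 0, 0, -0.6]

```text
time_s: 32.55
ee_pos: [0.6465, -0.0949, 0.0737]
eef_rot: [3.141, -0.002, 0.0]
force: [-2.8, 1.0, 9.5]
grip_width: 0.0437
grip_force: 15.0
```

>>> jog_arm:
  motion:
    - [0, 0, 0, 0, 0, 0, 0.4]
    - [0, 0, 0, 0, 0, 0, 0.6]
    - [0, 0, 0, 0, 0, 0, 0.6]
    - [0, 0, -0.02, 0, 0, 0, 0.6]
    - [0, 0, -0.04, 0, 0, 0, 0.6]

```text
time_s: 33.05
ee_pos: [0.6444, -0.0947, 0.1298]
eef_rot: [-3.14, 0.006, -0.0]
force: [0.7, 0.5, -0.4]
grip_width: 0.0746
grip_force: 0.0
```

>>> jog_arm:
  motion:
    - [0, 0, -0.045, 0, 0, 0, 0.6]
    - [-0.03, 0.03, 0, 0, 0, 0, 0.6]
    - [-0.035, 0.035, 0, 0, 0, 0, 0.6]
    - [-0.035, 0.035, 0, 0, 0, 0, 0.6]
    - [-0.035, 0.035, 0, 0, 0, 0, 0.6]

```text
time_s: 33.55
ee_pos: [0.5093, -0.2309, 0.1773]
eef_rot: [3.142, 0.0, 0.0]
force: [1.2, -0.9, 0.4]
grip_width: 0.0757
grip_force: 0.0
```

>>> jog_arm:
  motion:
    - [0, 0.035, 0, 0, 0, 0, 0.6]
    - [0, 0.035, 0, 0, 0, 0, 0.6]
    - [0, 0.03, 0, 0, 0, 0, 0.6]
    - [0, 0, 0, 0, 0, 0, 0.6]
    - [0, 0, 0, 0, 0, 0, 0.6]

```text
time_s: 34.05
ee_pos: [0.5106, -0.3301, 0.1769]
eef_rot: [-3.141, 0.001, -0.001]
force: [0.1, 0.5, -0.0]
grip_width: 0.0756
grip_force: 0.0
```

Now yellow.

>>> jog_arm:
  motion:
    - [0, 0.004, 0.04, 0, 0, 0, 0.6]
    - [0, 0, 0.04, 0, 0, 0, 0.6]
    - [0, 0, 0.031, 0, 0, 0, 0.3]
    - [0, 0, 0, 0, 0, 0, -0.6]
    - [0, 0, 0, 0, 0, 0, -0.6]

```text
time_s: 34.55
ee_pos: [0.5114, -0.3334, 0.0675]
eef_rot: [3.141, -0.0, 0.001]
force: [0.3, -0.8, 0.5]
grip_width: 0.0548
grip_force: 0.0
```

>>> jog_arm:
  motion:
    - [0, 0, 0, 0, 0, 0, -0.6]
    - [0, 0, 0, 0, 0, 0, -0.6]
    - [0, 0, 0, 0, 0, 0, -0.6]
    - [0, 0, 0, 0, 0, 0, -0.6]
    - [0, 0, 0, 0, 0, 0, -0.6]

```text
time_s: 35.05
ee_pos: [0.5118, -0.3344, 0.0686]
eef_rot: [3.14, -0.003, -0.0]
force: [0.1, 2.4, 8.1]
grip_width: 0.0439
grip_force: 15.0
```

>>> jog_arm:
  motion:
    - [0, 0, -0.02, 0, 0, 0, -0.6]
    - [0, 0, -0.04, 0, 0, 0, -0.6]
    - [0, -0.03, 0, 0, 0, 0, -0.6]
    - [0, -0.035, 0, 0, 0, 0, -0.6]
    - [0, -0.035, 0, 0, 0, 0, -0.6]

```text
time_s: 35.55
ee_pos: [0.5108, -0.2331, 0.1275]
eef_rot: [3.141, -0.001, -0.001]
force: [-0.4, 0.8, -1.9]
grip_width: 0.0442
grip_force: 15.0
```

>>> jog_arm:
  motion:
    - [0, -0.035, 0, 0, 0, 0, -0.6]
    - [0, -0.035, 0, 0, 0, 0, -0.6]
    - [0, -0.035, 0, 0, 0, 0, -0.6]
    - [0, -0.035, 0, 0, 0, 0, -0.6]
    - [0, -0.035, 0, 0, 0, 0, -0.6]

```text
time_s: 36.05
ee_pos: [0.5109, -0.0577, 0.1274]
eef_rot: [3.141, -0.001, -0.0]
force: [0.8, -1.2, -0.8]
grip_width: 0.0441
grip_force: 15.0
```

>>> jog_arm:
  motion:
    - [0.02, -0.03, 0, 0, 0, 0, -0.6]
    - [0.02, -0.005, 0, 0, 0, 0, -0.6]
    - [0, 0, 0, 0, 0, 0, -0.6]
    - [0, 0, 0, 0, 0, 0, -0.6]
    - [0, 0, 0, 0, 0, 0, -0.6]

```text
time_s: 36.55
ee_pos: [0.5504, -0.0245, 0.1267]
eef_rot: [3.142, 0.0, -0.001]
force: [0.7, 0.9, -0.9]
grip_width: 0.044
grip_force: 15.0
```

>>> jog_arm:
  motion:
    - [0.005, -0.0075, 0, 0, 0, 0, -0.6]
    - [0, 0, 0.02, 0, 0, 0, -0.6]
    - [0, 0, 0.02, 0, 0, 0, -0.6]
    - [0, 0, 0.01, 0, 0, 0, -0.6]
    - [0, 0, 0, 0, 0, 0, -0.6]

```text
time_s: 37.05
ee_pos: [0.5555, -0.0163, 0.0757]
eef_rot: [-3.141, 0.002, -0.0]
force: [-0.6, 0.7, -0.4]
grip_width: 0.0441
grip_force: 15.0
```

>>> jog_arm:
  motion:
    - [0, 0, 0.002, 0, 0, 0, -0.6]
    - [0, 0, 0.001, 0, 0, 0, -0.6]
    - [0, 0, 0, 0, 0, 0, -0.6]

```text
time_s: 37.35
ee_pos: [0.5563, -0.0166, 0.0742]
eef_rot: [3.141, -0.001, -0.0]
force: [0.1, 0.4, 1.4]
grip_width: 0.0439
grip_force: 15.0
```

Release, rise and retreat towards the start side so the top camera can see.

>>> jog_arm:
  motion:
    - [0, 0, 0, 0, 0, 0, 0.4]
    - [0, 0, 0, 0, 0, 0, 0.6]
    - [0, 0, 0, 0, 0, 0, 0.6]
    - [0, 0, -0.02, 0, 0, 0, 0.6]
    - [0, 0, -0.04, 0, 0, 0, 0.6]

```text
time_s: 37.85
ee_pos: [0.5544, -0.0164, 0.1317]
eef_rot: [-3.141, 0.005, -0.0]
force: [1.2, -0.0, -0.0]
grip_width: 0.0749
grip_force: 0.0
```

>>> jog_arm:
  motion:
    - [0, 0, -0.05, 0, 0, 0, 0.6]
    - [0, 0, -0.05, 0, 0, 0, 0.6]
    - [-0.03, 0.035, 0, 0, 0, 0, 0.6]
    - [-0.03, 0.04, 0, 0, 0, 0, 0.6]
    - [-0.03, 0.04, 0, 0, 0, 0, 0.6]

```text
time_s: 38.35
ee_pos: [0.4646, -0.1323, 0.2336]
eef_rot: [3.141, -0.0, 0.001]
force: [0.0, -0.1, 0.8]
grip_width: 0.0755
grip_force: 0.0
```

>>> jog_arm:
  motion:
    - [-0.02, 0.04, 0, 0, 0, 0, 0.6]
    - [-0.02, 0.04, 0, 0, 0, 0, 0.6]
    - [-0.02, 0.04, 0, 0, 0, 0, 0.6]
    - [-0.02, 0.04, 0, 0, 0, 0, 0.6]
    - [-0.02, 0.04, 0, 0, 0, 0, 0.6]

```text
time_s: 38.85
ee_pos: [0.3647, -0.3329, 0.2337]
eef_rot: [3.141, -0.0, -0.0]
force: [-0.5, -0.2, 0.7]
grip_width: 0.0753
grip_force: 0.0
```

>>> jog_arm:
  motion:
    - [-0.02, 0.04, 0, 0, 0, 0, 0.6]
    - [-0.02, 0.04, 0, 0, 0, 0, 0.6]
    - [0, 0.04, 0, 0, 0, 0, 0.6]
    - [0, 0, 0, 0, 0, 0, 0.6]
    - [0, 0, 0, 0, 0, 0, 0.6]

```text
time_s: 39.35
ee_pos: [0.3255, -0.4516, 0.2329]
eef_rot: [-3.141, 0.0, -0.001]
force: [0.0, 0.9, 0.6]
grip_width: 0.0752
grip_force: 0.0
```

Run:
```python
from h import *
m,im=cam('top','top7.png');cv2.imwrite('pics/top8.png',cv2.resize(im[100:300,55:375],None,fx=2.5,fy=2.5,interpolation=cv2.INTER_CUBIC)[:,:,::-1])
for P in ([.638,.068,.141],[.6455,-.095,.141],[.5545,-.0168,.141],[.494,.318,.05]): print(np.round((np.array(pix(m,P))-[55,100]+.5)*2.5))
```

```text
[420.  88.]
[646.  84.]
[536. 204.]
[114. 292.]
```

View pics/top8.png

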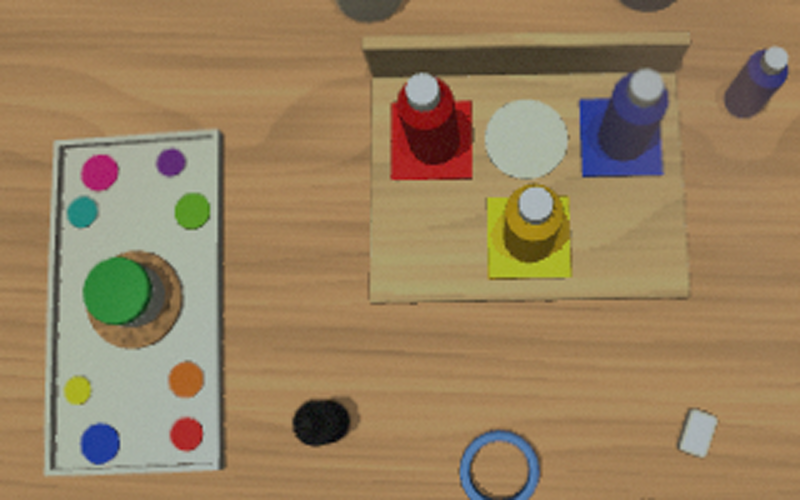

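The picture shows the caps at red (423,89), blue (646,85) and yellow (536,203), each within 3 px of the target. The tub lid is at (117,291) over the cork, and the ink at (321,421) is untouched. I'm handing the job in.

```bash
python3 -c "
from station import ctrl
print(ctrl.hand_in())"
```

```text
the job is handed in; nothing more can be done
None
```

I handed the job in at about 39 s on the robot's clock. In the last picture the tub is upright on the cork pad, each bottle is on its own colour's square within a few millimetres of centre, and the ink bottle hasn't moved; no verdict came back.

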